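# Sweep the loose sinkers into the bench tray

## Task

Sweep the three yellow disc sinkers across the bench with your closed fingers into the blue three-sided tray, through its open side, until each lies flat and wholly inside with nothing sticking out of the open side. Only push them along the bench: do not pick up, lift or flick them. Leave the steel ring, the tumbler, the ball and everything else where they are, and finish clear of it all.

Things in the scene. Friction and masses are not known exactly. Their poses are not given: they have to be found in the camera images.
- tray: Blue three-sided tray fixed to the bench, origin at the centre of its floor, bench height. White floor film flush with the bench, no step. Inside 120 mm deep (x) by 260 wide (y); walls 6 mm thick, 30 high on the +x, +y, -y sides. Open side: -x, floor edge at x = -60 mm; inner faces at x = +60, y = +-130. Sinkers and ring start at x -180 to -120, y -130 to 130 mm in this frame.
- sinker1: Yellow painted metal disc sinker, 36 mm diameter, 16 mm high, about 0.14 kg, lying flat and loose on the bench, sliding with ordinary friction (1 to 2 N). Small dark dot in the middle of the top. Origin: centre of its underside, z up.
- sinker2: Yellow painted metal disc sinker, 36 mm diameter, 16 mm high, about 0.14 kg, lying flat and loose on the bench, sliding with ordinary friction (1 to 2 N). Small dark dot in the middle of the top. Origin: centre of its underside, z up.
- sinker3: Yellow painted metal disc sinker, 36 mm diameter, 16 mm high, about 0.14 kg, lying flat and loose on the bench, sliding with ordinary friction (1 to 2 N). Small dark dot in the middle of the top. Origin: centre of its underside, z up.
- ring: Bystander: bare steel grip ring, 46 mm outside diameter, 26 mm bore, made of 10 mm round bar, lying loose in the row with the sinkers, about 60 to 115 mm centre to centre from its neighbours. Origin: centre of its underside. Must stay where it is.
- tumbler: Bystander: open aluminium tumbler standing upright and loose at the left, 74 mm across the rim, 105 mm high. Origin: centre of its underside.
- ball_center (a point): Bystander: centre of the green hard massage ball, 64 mm diameter, sitting loose in a low black rubber ring at the right, top 65 mm above the bench.
Things that resemble listed ones, but are neither listed nor needed, are in the scene too. Leave any red or turquoise look-alike of the sinker2 alone.

How it is judged (in metres and radians):
At the end, for the whole second after the job is handed in: All three sinkers lie flat (within 0.2 rad) on the bench inside the tray, at rest, each with its centre at least 16 mm past the edge of the open side (that is, wholly inside to within 2 mm); ring, tumbler and ball within 15 mm of where they started (x of sinker1 in the frame of tray between -0.044 and 0.06 m and y of sinker1 in the frame of tray between -0.13 and 0.13 m and height (world z) of each of sinker1, sinker2, sinker3 below 0.008 m and angle between each of sinker1, sinker2, sinker3's own z axis and vertical below 0.2 rad and linear speed of each of sinker1, sinker2, sinker3 below 0.02 m/s and x of sinker2 in the frame of tray between -0.044 and 0.06 m and y of sinker2 in the frame of tray between -0.13 and 0.13 m and x of sinker3 in the frame of tray between -0.044 and 0.06 m and y of sinker3 in the frame of tray between -0.13 and 0.13 m and distance of each of ring, tumbler, ball_center from where it was at the start of the episode below 0.015 m); the robot touches nothing.
It fails at once if a sinker is lifted off the bench (its underside more than 12 mm up) (height (world z) of any of sinker1, sinker2, sinker3 above 0.012 m).
It fails at once if a sinker is flicked (faster than 0.7 m/s) (linear speed of any of sinker1, sinker2, sinker3 above 0.7 m/s).
It fails at once if the ring, tumbler or ball is moved by more than 15 mm (distance of any of ring, tumbler, ball_center from where it was at the start of the episode above 0.015 m).
It also fails if it takes over 58 s, if anything falls off the work surface, if the arm or the gripper's body presses on something with over 40 N, if the wrist force passes 120 N, or if a joint passes its speed limit or range.

## Robot

A 6-joint arm with a two-finger parallel gripper is mounted at the origin on the work surface. World frame = base frame: x ahead of the robot, y to its left, z up, the work surface at z = 0. Lengths are in mm, angles in rad, forces in N, time in s.
With the tool pointing down it reaches from about 275 to 750 mm from the base axis. Payload 10.2 kg.
Tool frame: the origin (TCP) lies on the mounting face of the last link; the fingertips stand 173 mm ahead of it and the grasp point (between the pads) lies 155 mm ahead of it (robot.tips_ahead is the distance from the TCP to the fingertips, in mm); z points along the fingers, y is the direction in which the jaws open and shut (so a half turn about z gives the same grasp; the last joint's range is limited). The gripper opens to 85 mm and grips with 20 to 120 N. Pads are 22 mm wide; open, the fingers measure 114 mm over their backs; the gripper's body (76 mm by 85 mm) begins 54 mm behind the grasp point. The pads swing forward as they close: fully open they stand 13 mm farther back than shut.
Start: joints at [1.065, 0.313, 1.498, -0, 1.331, -0.223], TCP at [146.512, 504.149, 404.694] pointing down, gripper open.
Joint ranges: [-2.94, 2.94], [-0.97, 2.17], [0.19, 2.56], [-1.23, 4.37], [0.02, 3.11], [-2.88, 2.88]. Speed limits (rad/s): [2.39, 2.39, 3.01, 3.14, 3.14, 3.14].

## Interface

Orientations are given as a rotation vector (axis times angle).
In Python, from workcell import robot gives the robot as it stands.
- The arm moves only by the tool step_arm, never from a script. Its argument "commands" is one flat list of numbers, 7 for each row, row after row: the turn, a rotation vector about the tool's x, y, z in degrees, then the shift along the tool's x, y, z in mm, then the gripper's target within -1 to 1 (fully open at 1, half-way at 0, shut at -1). In form: [ax, ay, az, dx, dy, dz, grip, ax, ay, az, dx, dy, dz, grip, ...]. A call has 1 to 10 rows; each row is the pose to reach, as a shift and turn from the pose measured when the call began, along the tool's axes at that moment; what a row does not reach only later rows make up. A row lasts 1/10 s, in which the tool goes at most 50 mm and 8.59 degrees, less where a joint would pass 70% of its speed; a pose out of reach is approached as far as the arm can. A call with a gripper value outside its range is refused whole. The fingers move at their own pace and stop on an object; "grip_force" is the grip in N (left out, the last holds). Time passes only in rows, so rows that repeat a pose let the fingers close. It gives the time, the measured TCP pose, the force and the opening at its end, in the units of the state.
- robot.observe(): the state, without advancing time (a new reading comes with each control period).
- robot.read_camera(name): name is "scene" or "top" or "wrist"; returns the picture (400x640x3 uint8, red, green, blue); there is no depth.
- robot.camera_params(name): a dict with "fx", "fy", "cx", "cy" (pixels), "R" (3x3) and "t" (3): a world point X has camera coordinates R X + t. Camera axes: x right, y down, z forward; pixel columns grow to the right and rows downward; lengths in mm; the calibration is good to about 2 mm. A picture is of the moment at which its call begins: read the wrist's pose just before it. camera_params takes no time and is no camera call; for the wrist camera it gives the pose at the moment of the call.
- robot.hand_in(): hands the job in, once; it reports no verdict.
The state is a dict: "time_s": time; "joint_positions": joint angles; "qvel": joint speeds; "effort": joint torques, N m; "tool_pos": TCP position; "ee_rot": TCP orientation; "ft_force": force on the tool from outside, world axes, zero at the start; "moment": the same for the moment, N m; "finger_gap": finger opening in mm.
Only numpy, scipy, OpenCV 4.12 (cv2) and the standard library are available. Lean on these libraries where they do the work, as an engineer would, in place of code of your own. Each camera call takes 0.05 s, during which the arm holds its last target. There are 200 camera calls.

## Working session

There is one attempt and no reset: what is moved stays moved. The work goes in short steps, Python scripts to look and compute and a tool call to move; the robot and the scene stay as the last step left them, time stands still between calls to the robot, and variables do not carry over. Pictures are saved under pics/ and viewed, about 8 in all and at most 12, crops included, and the job is handed in when it is done.

Besides the shell and the picture viewer there is one more tool, called after "Emit:" as name(argument=value, ...) on one line, values as JSON. step_arm: Moves the arm, as the interface text tells. Its arguments: {"type":"object","properties":{"commands":{"type":"array"},"grip_force":{"type":"number"}},"required":["commands"]}

```bash
mkdir -p pics; ls; python3 - <<'E'
from workcell import robot
import cv2
for n in ("top","scene"):
    im=robot.read_camera(n); cv2.imwrite(f"pics/{n}0.png",im[:,:,::-1])
    print({k:v.tolist() if hasattr(v,'tolist') else v for k,v in robot.camera_params(n).items()})
s=robot.observe(); print(s)
E
```

```text
pics
{'fx': 435.09169785603524, 'fy': 435.09169785603524, 'cx': 318.1148417614779, 'cy': 203.25824247741102, 'R': [[-0.017482214088286135, -0.9997158476029163, 0.0162048215711888], [-0.9947648384424432, 0.015758998747182652, -0.1009681640769317], [0.1006841019682414, -0.01788513377274635, -0.9947576758189806]], 't': [-33.45594211168535, 531.4731020639765, 1107.6028506920966]}
{'fx': 392.03966563343096, 'fy': 392.03966563343096, 'cx': 320.9544973443135, 'cy': 209.74779469272426, 'R': [[0.35197716216883146, 0.9358449235351954, 0.01750303987826835], [0.692528263393544, -0.24779304430666538, -0.6774977576305012], [-0.6296957056489257, 0.2505850879175356, -0.7353165522417284]], 't': [-174.6186715168256, -339.97572922061, 1616.9242032306315]}
{'time_s': 0.1, 'joint_positions': array([ 1.06462109e+00,  3.13354243e-01,  1.49835724e+00, -2.15881260e-05,
        1.33099500e+00, -2.23385146e-01]), 'qvel': array([ 0.00081568, -0.00080267, -0.00074354, -0.0025958 , -0.00198554,
       -0.00188074]), 'effort': array([ 1.91785082e-03, -4.12894964e+01, -2.60139406e+01, -1.89475581e-04,
        2.97876883e-03, -9.20799863e-06]), 'tool_pos': array([146.47974323, 504.10947231, 404.21402016]), 'ee_rot': array([-4.42665690e-01, -3.10986742e+00,  1.64602501e-03]), 'ft_force': array([ 0.10159543, -0.27604269,  0.07323073]), 'moment': array([ 0.00096284, -0.00075919,  0.00533125]), 'finger_gap': 85.25142100766827}
```

View pics/top0.png

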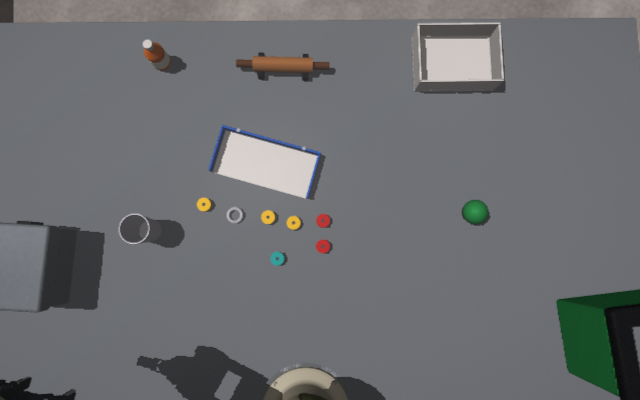

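View pics/scene0.png

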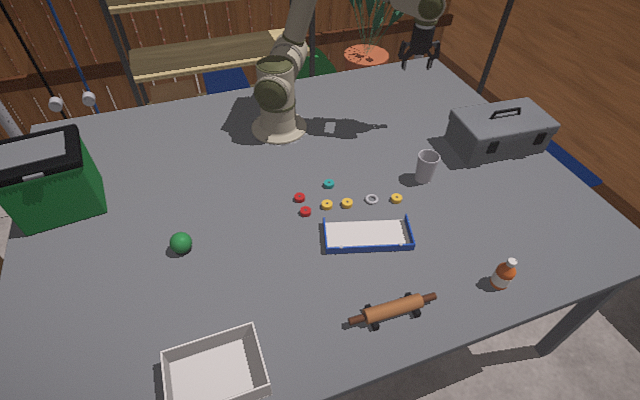

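The top view shows yellow sinkers at (204,204), (268,217) and (293,222), with the ring at (235,215). Look-alikes to leave alone are red at (323,221) and (323,247), and turquoise at (278,259). The tumbler is at (135,230), the ball at (475,212) and the tray around (268,162). Only the yellow discs with a dark dot fit the description.

```bash
cat > h.py <<'E'
from workcell import robot
import cv2, numpy as np
def bp(name,uv,z,p=None):
    p=p or robot.camera_params(name); R=np.array(p['R']);t=np.array(p['t'])
    c=-R.T@t; d=R.T@np.array([(uv[0]-p['cx'])/p['fx'],(uv[1]-p['cy'])/p['fy'],1])
    return (c+d*(z-c[2])/d[2])[:2]
def blobs(m,amin):
    n,l,s,c=cv2.connectedComponentsWithStats(cv2.morphologyEx(m,cv2.MORPH_CLOSE,np.ones((5,5),np.uint8)))
    return [(c[i],s[i,4],(l==i)) for i in range(1,n) if s[i,4]>=amin]
def yellow(im):
    h=cv2.cvtColor(im,cv2.COLOR_RGB2HSV); return blobs(cv2.inRange(h,(18,130,110),(32,255,255)),40)
def tray(im):
    h=cv2.cvtColor(im,cv2.COLOR_RGB2HSV); m=cv2.inRange(h,(0,0,190),(180,60,255)); m[:110]=0;m[215:]=0;m[:,:190]=0;m[:,340:]=0
    b=max(blobs(m,500),key=lambda b:b[1]); r=cv2.minAreaRect(np.argwhere(b[2])[:,::-1].astype(np.float32))
    return cv2.boxPoints(r)
E
python3 - <<'E'
from h import *
im=robot.read_camera("top")
for c,a,_ in yellow(im): print("Y",c.round(1),a,bp("top",c,14).round(1))
h=cv2.cvtColor(im,cv2.COLOR_RGB2HSV)
for nm,lo,hi,z in (("red",(0,150,60),(8,255,255),14),("red2",(170,150,60),(180,255,255),14),("turq",(82,100,60),(98,255,255),14)):
    for c,a,_ in blobs(cv2.inRange(h,lo,hi),30): print(nm,c.round(1),a,bp("top",c,z).round(1))
print("ring",bp("top",(235,215),8)); print("tumbler rim",bp("top",(134.5,229),105))
b=tray(im)
print(b.round(1)); W=np.array([bp("top",q,0) for q in b]); print(W.round(1),np.linalg.norm(W-np.roll(W,-1,0),axis=1))
cr=im[110:270,110:350]; cv2.imwrite("pics/crop.png",cv2.resize(cr,(792,528),interpolation=cv2.INTER_CUBIC)[:,:,::-1])
E
```

```text
Y [203.5 204.1] 153 [534.8 258.5]
Y [267.7 216.8] 153 [498.4  90.3]
Y [293.3 222.5] 155 [482.6  23.5]
red [322.8 220.2] 138 [487.2 -54.2]
red [322.7 246. ] 142 [419.8 -52.5]
turq [277.  258.3] 158 [390.1  66.8]
ring [505.13720498 177.067008  ]
tumbler rim [467.91651671 400.38379373]
[[217.7 173.2]
 [229.4 131.4]
 [317.  156. ]
 [305.3 197.8]]
[[618.9 224.9]
 [733.  194. ]
 [662.  -42.1]
 [548.9  -8.7]] [118.22568167 246.45507148 117.89398074 243.93420124]
```

View pics/crop.png

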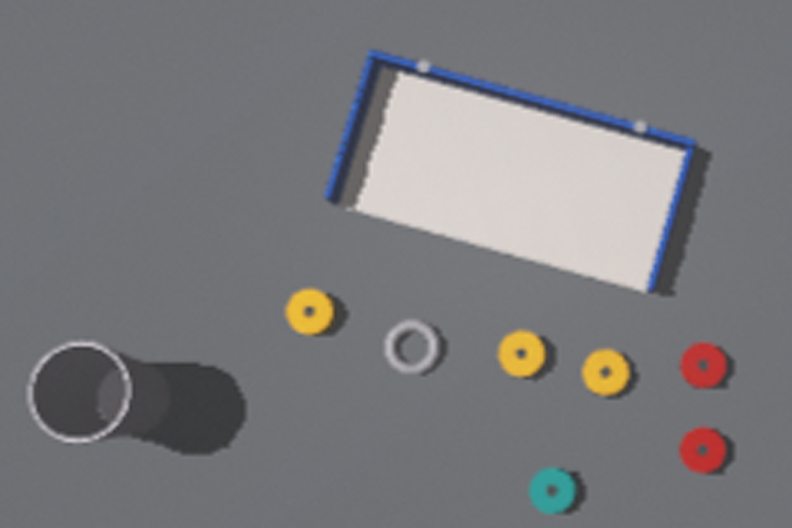

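The crop confirms three yellow discs with dark dots, the ring third from the right among the yellows, and the red and turquoise discs set apart. The left end of the tray floor is in shadow, so I anchor the tray on its right open corner. That puts its centre at about (642,100) with a yaw of about -16°, and the row's tray coordinates fall within the stated ranges.

```bash
cat >> h.py <<'E'
from scipy.spatial.transform import Rotation as Ro
A=np.deg2rad(-16); EX=np.array([np.cos(A),np.sin(A)]); EY=np.array([-EX[1],EX[0]])
C=np.array([548.9,-8.7])+130*EY+60*EX
def T(w): d=np.array(w)-C; return np.array([d@EX,d@EY])
def Wd(t): return C+t[0]*EX+t[1]*EY
def move(xy,z,th):   # th: world push angle (deg), pushing face = -tool x
    s=robot.observe(); R0=Ro.from_rotvec(s['ee_rot']); a=np.deg2rad(th); x=-np.array([np.cos(a),np.sin(a),0]); zz=np.array([0,0,-1.])
    Rt=Ro.from_matrix(np.c_[x,np.cross(zz,x),zz])
    print("turn",np.rad2deg((R0.inv()*Rt).as_rotvec()).round(2),"shift",R0.inv().apply(np.r_[xy,z]-s['tool_pos']).round(1),"t",s['time_s'],"from",s['tool_pos'].round(1))
def plan(p,goal,back=41,end=29):
    p=np.array(p);g=Wd(goal);d=g-p;L=np.linalg.norm(d);u=d/L;th=np.rad2deg(np.arctan2(u[1],u[0]))
    return p-back*u, g-end*u, th, L
E
python3 - <<'E'
from h import *
print("C",C)
for n,p,g in (("S1",(534.8,258.5),(-5,70)),("S2",(498.4,90.3),(-5,0)),("S3",(482.6,23.5),(-5,-72))):
    a,b,th,L=plan(p,g); print(n,T(p).round(1),a.round(1),b.round(1),round(th,1),round(L,1))
    move(a,240,th)
print("ring",T((505,177)).round(1))
E
```

```text
C [642.40855801  99.72577912]
S1 [-147.2  123. ] [501.8 282.8] [633.6 185.6] -36.4 151.7
turn [-0.06 -0.   20.22] shift [-403.  -113.2  164.3] t 0.15 from [146.5 504.1 404.3]
S2 [-135.8  -48.8] [457.5  87.1] [608.7  98.9] 4.4 139.6
turn [-5.000e-02 -2.000e-02 -2.064e+01] shift [-415.1 -313.5  164.5] t 0.15 from [146.5 504.1 404.3]
S3 [-132.6 -117.3] [441.7  21. ] [588.8  30.1] 3.6 135.4
turn [ -0.05  -0.02 -19.76] shift [-418.3 -381.4  164.5] t 0.15 from [146.5 504.1 404.3]
ring [-153.4   36.4]
```

Emit:
step_arm(commands=[0,0,5,-45,-12,0,-1,0,0,10,-90,-25,0,-1,0,0,15,-135,-38,0,-1,0,0,20.2,-180,-50,0,-1,0,0,20.2,-225,-63,0,-1,0,0,20.2,-270,-76,0,-1,0,0,20.2,-315,-88,20,-1,0,0,20.2,-360,-101,60,-1,0,0,20.2,-403,-113,100,-1,0,0,20.2,-403,-113,130,-1])

```text
time_s: 1.15
tool_pos: [504.3, 281.1, 273.8]
ee_rot: [0.984, 2.981, 0.001]
ft_force: [0.4, 1.3, -1.4]
finger_gap: -0.1
```

```bash
python3 - <<'E'
from h import *
a,b,th,L=plan((534.8,258.5),(-5,70)); move(a,178,th)
p=robot.camera_params("wrist"); im=robot.read_camera("wrist"); cv2.imwrite("pics/w1.png",im[:,:,::-1])
for c,ar,_ in yellow(im): print(c.round(1),ar,bp("wrist",c,14,p).round(1))
print(robot.observe()['finger_gap'])
E
```

```text
turn [ 0.09  0.14 -0.11] shift [ 3.2 -0.2 95.8] t 1.15 from [504.3 281.1 273.8]
[321.8 227.5] 479 [525.3 266.7]
[160.8 298.7] 877 [492.7 100.5]
[104.1 324.5] 1153 [480.5  34.6]
0.022470910353922947
```

View pics/w1.png

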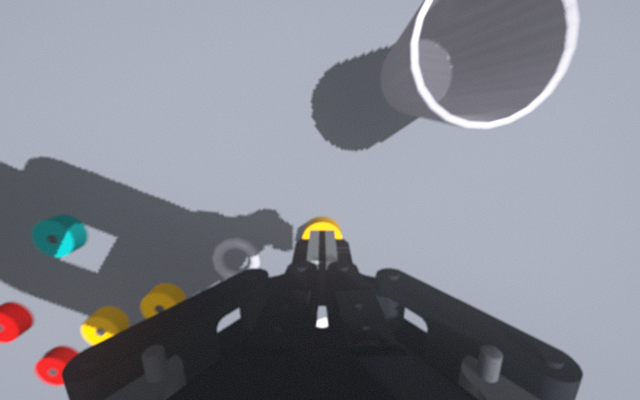

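The wrist view shows the closed fingertips at about (322,240), with S1 behind them. The ring is at (235,258), S2's dot at (157,308) and S3's dot at (100,331). The blob centroids include the disc sides, so I compare the dots instead.

```bash
python3 - <<'E'
from h import *
s=robot.observe(); p=robot.camera_params("wrist"); print(s['tool_pos'],-np.array(p['R']).T@np.array(p['t']))
im=robot.read_camera("wrist"); 
for c,ar,_ in yellow(im): print(c.round(1),bp("wrist",c,14,p).round(1))
for uv in ((157,308),(100,331),(321,217)): print(uv,bp("wrist",uv,16,p).round(1))
a,b,th,L=plan((534.8,258.5),(-5,70)); move(a,178,th)
g=cv2.resize(im[190:360,50:370],None,fx=2.4,fy=2.4,interpolation=cv2.INTER_CUBIC); cv2.imwrite("pics/w2.png",g[:,:,::-1])
E
```

```text
[503.42516547 279.89503322 265.37348838] [448.36034487 321.23876624 234.11433861]
[332.1 229.9] [525.4 272.2]
[158.2 303.4] [489.3 100. ]
[100.3 329.3] [476.9  34.1]
(157, 308) [491.8  97.4]
(100, 331) [477.8  35.1]
(321, 217) [509.9 272. ]
turn [-0.55 -0.34 -0.14] shift [ 0.8  2.  90.5] t 1.25 from [502.2 281.2 268.5]
```

View pics/w2.png

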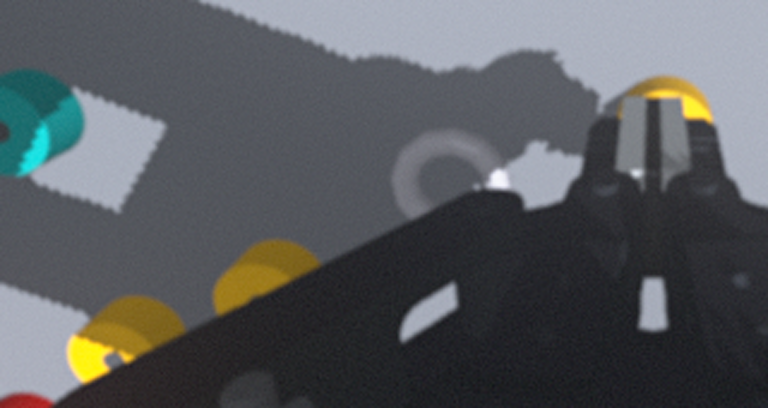

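Emit:
step_arm(commands=[0,0,0,1,2,40,-1,0,0,0,1,2,40,-1,0,0,0,1,2,40,-1,0,0,0,1,2,40,-1,0,0,0,1,2,40,-1,0,0,0,1,2,40,-1])

```text
time_s: 1.85
tool_pos: [502.3, 283.4, 229.9]
ee_rot: [-0.983, -2.977, 0.009]
ft_force: [0.2, 0.7, 1.3]
finger_gap: -0.2
```

```bash
python3 - <<'E'
from h import *
for n in ("wrist","scene","top"):
    p=robot.camera_params(n); im=robot.read_camera(n); print(n,(-np.array(p['R']).T@np.array(p['t'])).round(1))
    for c,ar,_ in yellow(im): print("  ",c.round(1),ar,bp(n,c,12,p).round(1))
    cv2.imwrite(f"pics/{n}3.png",im[:,:,::-1])
a,b,th,L=plan((534.8,258.5),(-5,70)); move(a,178,th)
E
```

```text
wrist [447.2 324.8 198.6]
   [130.7 323. ] 103 [482.2 106.3]
   [ 59.2 365.6] 963 [476.   25.2]
scene [1315.1 -326.   961.7]
   [396.  198.2] 82 [537.9 256.9]
   [326.8 204.1] 97 [484.6  25.1]
   [346.6 202.7] 86 [500.7  89.9]
top [ 416.6  -22.  1156. ]
   [203.5 203.8] 146 [535.8 259.1]
   [267.5 216.8] 125 [498.7  91.1]
   [293.  222.5] 161 [482.5  24.2]
turn [-0.52 -0.32 -0.14] shift [-0.2 -0.1 51. ] t 2.0 from [502.2 283.3 229. ]
```

View pics/wrist3.png

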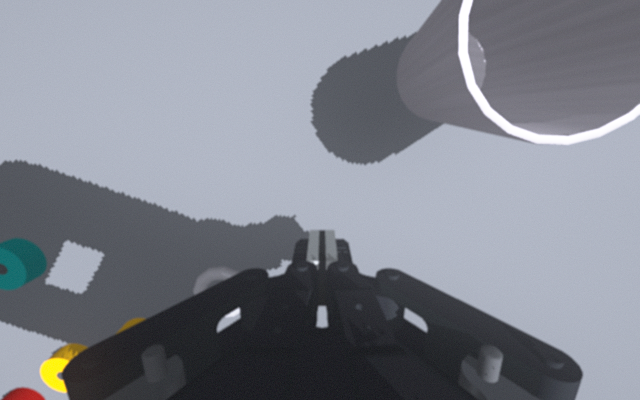

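S1 is now hidden straight ahead of the fingers, so the bench under the tips is clear. The scene and top cameras agree to within 3 mm. Now I descend.

Emit:
step_arm(commands=[-0.5,-0.3,0,0,0,20,-1,-0.5,-0.3,0,0,0,40,-1,-0.5,-0.3,0,0,0,50,-1,-0.5,-0.3,0,0,0,51,-1,-0.5,-0.3,0,0,0,51,-1,-0.5,-0.3,0,0,0,51,-1])

```text
time_s: 2.6
tool_pos: [502.0, 283.2, 178.9]
ee_rot: [0.985, 2.982, 0.001]
ft_force: [0.9, 0.8, 0.0]
finger_gap: -0.3
```

```bash
python3 - <<'E'
from h import *
a,b,th,L=plan((536.3,258.4),(-5,70)); print(b,th); move(b,178,th); print(robot.observe()['ft_force'])
E
```

```text
[633.65623302 185.73797721] -36.735894987805146
turn [0.04 0.03 0.18] shift [-163.8    0.2    1. ] t 2.6 from [502.  283.2 178.9]
[0.91123777 0.77237426 0.04446408]
```

Emit:
step_arm(commands=[0,0,0,-10,0,1,-1,0,0,0,-20,0,1,-1,0,0,0,-30,0,1,-1,0,0,0,-40,0,1,-1,0,0,0,-50,0,1,-1,0,0,0,-60,0,1,-1,0,0,0,-70,0,1,-1,0,0,0,-80,0,1,-1,0,0,0,-90,0,1,-1,0,0,0,-92,0,1,-1])

```text
time_s: 3.6
tool_pos: [576.8, 227.6, 178.0]
ee_rot: [0.986, 2.981, 0.001]
ft_force: [-0.8, -0.4, 1.5]
finger_gap: 0.3
```

```bash
python3 - <<'E'
from h import *
for n in ("scene","top"):
    im=robot.read_camera(n)
    for c,ar,_ in yellow(im): w=bp(n,c,12); print(n,c.round(1),ar,w.round(1),T(w).round(1))
s=robot.observe(); print(s['tool_pos'],T(s['tool_pos'][:2]),s['ft_force'])
move(Wd((-5,70))-29*np.array([.801,-.598]),178,-36.7)
E
```

```text
scene [346.7 202.9] 87 [501.6  89.9] [-132.7  -48.2]
scene [326.5 204.5] 88 [485.8  23.4] [-129.6 -116.5]
scene [392.3 215. ] 89 [602.1 208.9] [-68.8  93.9]
top [226.5 179. ] 46 [600.8 199.1] [-67.4  84.1]
top [267.9 216.7] 139 [498.8  90. ] [-135.3  -48.9]
top [293.1 222.4] 127 [482.8  24.1] [-132.6 -116.7]
[576.1156055  228.08400503 177.83598666] [-99.10519795 105.11303178] [-1.09776422  0.96577609  0.85146499]
turn [0.04 0.04 0.12] shift [-71.5   0.3  -0.1] t 3.7 from [576.1 228.1 177.8]
```

Disc centred on the fingers; continuing.

Emit:
step_arm(commands=[0,0,0,-10,0,0,-1,0,0,0,-20,0,0,-1,0,0,0,-30,0,0,-1,0,0,0,-40,0,0,-1,0,0,0,-50,0,0,-1,0,0,0,-60,0,0,-1,0,0,0,-66,0,0,-1,0,0,0,-71,0,0,-1,0,0,0,-71,0,0,-1])

```text
time_s: 4.6
tool_pos: [633.5, 185.4, 177.9]
ee_rot: [0.986, 2.981, 0.001]
ft_force: [-0.1, 0.2, -0.2]
finger_gap: -0.2
```

Emit:
step_arm(commands=[0,0,0,15,0,0,-1,0,0,0,20,0,-20,-1,0,0,0,20,0,-60,-1,0,0,0,20,0,-80,-1,0,0,0,20,0,-80,-1])

```text
time_s: 5.1
tool_pos: [617.7, 197.7, 261.4]
ee_rot: [0.984, 2.976, 0.005]
ft_force: [0.3, -0.6, 0.9]
finger_gap: -0.0
```

```bash
python3 - <<'E'
from h import *
for n in ("scene","top"):
    im=robot.read_camera(n)
    for c,ar,_ in yellow(im): w=bp(n,c,12); print(n,c.round(1),ar,w.round(1),T(w).round(1))
a,b,th,L=plan((499.5,90.2),(-3,0)); print(a,b,th,L)
move(a,258,th)
a,b,th,L=plan((483.5,24),(-3,-72)); print(a,b,th,L)
E
```

```text
scene [346.7 202.8] 86 [501.4  90.1] [-132.9  -48.1]
scene [326.5 204.5] 88 [485.8  23.4] [-129.6 -116.5]
scene [388.8 231.3] 92 [660.1 166.1] [-1.3 68.7]
top [238.7 157.7] 139 [657.7 166.8] [-3.8 68.7]
top [267.2 216.9] 139 [498.4  91.9] [-136.2  -47.2]
top [293.  222.4] 125 [482.8  24.2] [-132.6 -116.6]
[458.61160267  87.17692814] [610.6037114   98.41442085] 4.228453404555801 140.40696295944932
turn [ 2.000e-02  6.000e-02 -4.082e+01] shift [  61.5 -183.    -0.7] t 5.2 from [617.1 197.4 257.5]
[442.55945655  21.79276137] [590.72093794  29.78063152] 3.0860152407433477 136.3766512508252
```

Emit:
step_arm(commands=[0,0,-7,8,-25,0,-1,0,0,-14,17,-50,0,-1,0,0,-21,26,-77,0,-1,0,0,-28,35,-104,0,-1,0,0,-35,44,-131,0,-1,0,0,-40.8,53,-157,0,-1,0,0,-40.8,61.5,-183,0,-1,0,0,-40.8,61.5,-183,20,-1,0,0,-40.8,61.5,-183,30,-1,0,0,-40.8,61.5,-183,30,-1])

```text
time_s: 6.2
tool_pos: [458.3, 87.3, 225.5]
ee_rot: [0.115, -3.137, -0.001]
ft_force: [0.0, 1.0, 0.5]
finger_gap: 0.1
```

```bash
python3 - <<'E'
from h import *
a,b,th,L=plan((499.5,90.2),(-3,0)); move(a,178,th)
E
```

```text
turn [ 0.03 -0.17 -0.02] shift [-0.4 -0.1 47.5] t 6.2 from [458.3  87.3 225.5]
```

Emit:
step_arm(commands=[0,0,0,0,0,25,-1,0,0,0,0,0,42,-1,0,0,0,0,0,47.5,-1,0,0,0,0,0,47.5,-1,0,0,0,0,0,47.5,-1])

```text
time_s: 6.7
tool_pos: [458.5, 87.4, 178.7]
ee_rot: [0.116, -3.138, -0.0]
ft_force: [-0.3, -0.2, -1.0]
finger_gap: 0.1
```

Emit:
step_arm(commands=[0,0,0,-10,0,0,-1,0,0,0,-20,0,0,-1,0,0,0,-30,0,0,-1,0,0,0,-40,0,0,-1,0,0,0,-50,0,0,-1,0,0,0,-60,0,0,-1,0,0,0,-70,0,0,-1,0,0,0,-80,0,0,-1,0,0,0,-80,0,0,-1])

```text
time_s: 7.6
tool_pos: [539.5, 93.3, 178.7]
ee_rot: [0.116, -3.139, -0.0]
ft_force: [-0.0, -0.1, -0.2]
finger_gap: 0.1
```

```bash
python3 - <<'E'
from h import *
for n in ("scene","top"):
    im=robot.read_camera(n)
    for c,ar,_ in yellow(im): w=bp(n,c,12); print(n,c.round(1),ar,w.round(1),T(w).round(1))
a,b,th,L=plan((499.5,90.2),(-3,0)); move(b,178,th)
E
```

```text
scene [326.5 204.7] 85 [486.4  23.1] [-128.8 -116.6]
scene [356.5 217.1] 92 [570.9  95. ] [-67.4 -24.3]
scene [388.8 231.3] 92 [660.1 166.1] [-1.3 68.7]
top [238.8 157.9] 143 [657.3 166.6] [-4.2 68.4]
top [293.  222.5] 129 [482.6  24.2] [-132.8 -116.6]
turn [ 0.02 -0.1   0.  ] shift [-72.4  -0.2   0.3] t 7.7 from [538.4  93.3 178.4]
```

Emit:
step_arm(commands=[0,0,0,-10,0,0,-1,0,0,0,-20,0,0,-1,0,0,0,-30,0,0,-1,0,0,0,-40,0,0,-1,0,0,0,-50,0,0,-1,0,0,0,-60,0,0,-1,0,0,0,-67,0,0,-1,0,0,0,-72,0,0,-1,0,0,0,-72,0,0,-1])

```text
time_s: 8.6
tool_pos: [610.4, 98.6, 178.2]
ee_rot: [0.116, -3.138, -0.001]
ft_force: [-0.3, 0.4, 0.7]
finger_gap: -0.1
```

Emit:
step_arm(commands=[0,0,0,15,0,0,-1,0,0,0,20,0,-20,-1,0,0,0,20,0,-60,-1,0,0,0,20,0,-80,-1,0,0,0,20,0,-80,-1])

```text
time_s: 9.1
tool_pos: [590.8, 97.2, 261.5]
ee_rot: [-0.116, 3.135, -0.0]
ft_force: [-0.1, 0.0, -0.6]
finger_gap: 0.2
```

```bash
python3 - <<'E'
from h import *
for n in ("scene","top"):
    im=robot.read_camera(n)
    for c,ar,_ in yellow(im): w=bp(n,c,12); print(n,c.round(1),ar,w.round(1),T(w).round(1))
a,b,th,L=plan((483.7,23.9),(-3,-72)); move(a,258,th)
E
```

```text
scene [326.5 204.4] 86 [485.4  23.6] [-129.9 -116.4]
scene [388.7 231.4] 91 [660.2 165.9] [-1.1 68.6]
scene [367.4 232.6] 89 [642.  100.4] [-0.6  0.5]
top [293.4 222.4] 158 [482.7  23.4] [-132.5 -117.4]
turn [ 0.02 -0.09  1.1 ] shift [ 1.526e+02 -6.440e+01  1.000e-01] t 9.2 from [590.2  97.1 257.9]
```

Emit:
step_arm(commands=[0,0,1.1,35,-15,0,-1,0,0,1.1,75,-32,0,-1,0,0,1.1,115,-48,0,-1,0,0,1.1,152.5,-64.5,0,-1,0,0,1.1,152.5,-64.5,20,-1,0,0,1.1,152.5,-64.5,30,-1,0,0,1.1,152.5,-64.5,30,-1])

```text
time_s: 9.9
tool_pos: [442.6, 21.7, 226.5]
ee_rot: [0.086, -3.135, -0.002]
ft_force: [0.1, 0.3, 0.3]
finger_gap: 0.0
```

```bash
python3 - <<'E'
from h import *
a,b,th,L=plan((483.7,23.9),(-3,-72)); move(a,178,th); move(b,178,th)
E
```

```text
turn [ 0.08 -0.3  -0.  ] shift [-0.4 -0.1 48.5] t 9.9 from [442.6  21.7 226.5]
turn [ 0.08 -0.3  -0.  ] shift [-1.486e+02 -1.000e-01  4.770e+01] t 9.9 from [442.6  21.7 226.5]
```

Emit:
step_arm(commands=[0,-0.3,0,0,0,25,-1,0,-0.3,0,0,0,42,-1,0,-0.3,0,0,0,48,-1,0,-0.3,0,0,0,48,-1,0,-0.3,0,0,0,48,-1])

```text
time_s: 10.4
tool_pos: [442.8, 21.8, 179.0]
ee_rot: [-0.086, 3.14, 0.002]
ft_force: [0.2, -0.8, 0.5]
finger_gap: 0.3
```

Emit:
step_arm(commands=[0,0,0,-10,0,0,-1,0,0,0,-20,0,0,-1,0,0,0,-30,0,0,-1,0,0,0,-40,0,0,-1,0,0,0,-50,0,0,-1,0,0,0,-60,0,0,-1,0,0,0,-70,0,0,-1,0,0,0,-80,0,0,-1,0,0,0,-80,0,0,-1])

```text
time_s: 11.3
tool_pos: [523.8, 26.2, 179.1]
ee_rot: [-0.086, 3.138, 0.001]
ft_force: [-0.6, -0.4, 0.4]
finger_gap: 0.1
```

```bash
python3 - <<'E'
from h import *
for n in ("scene","top"):
    im=robot.read_camera(n)
    for c,ar,_ in yellow(im): w=bp(n,c,12); print(n,c.round(1),ar,w.round(1),T(w).round(1))
a,b,th,L=plan((483.7,23.9),(-3,-72)); move(b,178,th)
E
```

```text
scene [335.4 218.9] 96 [555.1  27.4] [-64.  -93.6]
scene [388.8 231.2] 90 [659.9 166.5] [-1.6 69. ]
scene [367.3 232.5] 90 [641.6 100.3] [-0.9  0.4]
top [238.8 157.9] 143 [657.3 166.6] [-4.2 68.4]
top [263.7 164.1] 139 [639.4 100.3] [-3.  -0.2]
turn [0.07 0.04 0.02] shift [-68.1  -0.3   1. ] t 11.4 from [522.7  26.3 178.9]
```

Emit:
step_arm(commands=[0,0,0,-10,0,0,-1,0,0,0,-20,0,0,-1,0,0,0,-30,0,0,-1,0,0,0,-40,0,0,-1,0,0,0,-50,0,0,-1,0,0,0,-58,0,0,-1,0,0,0,-64,0,0,-1,0,0,0,-68,0,0,-1,0,0,0,-68,0,0,-1])

```text
time_s: 12.3
tool_pos: [590.9, 30.0, 179.0]
ee_rot: [-0.086, 3.139, 0.002]
ft_force: [-0.1, 0.8, 0.6]
finger_gap: -0.0
```

Emit:
step_arm(commands=[0,0,0,15,0,0,-1,0,0,0,20,0,-20,-1,0,0,0,20,0,-60,-1,0,0,0,30,0,-100,-1,0,0,0,70,-10,-140,-1,0,0,0,110,-20,-180,-1,0,0,0,150,-30,-200,-1,0,0,0,190,-40,-200,-1,0,0,0,200,-80,-200,-1,0,0,0,200,-120,-200,-1])

```text
time_s: 13.3
tool_pos: [395.7, -101.4, 379.5]
ee_rot: [-0.088, 3.137, 0.0]
ft_force: [0.1, 0.1, -0.1]
finger_gap: 0.0
```

Emit:
step_arm(commands=[0,0,0,0,-50,0,-1,0,0,0,0,-90,0,-1,0,0,0,0,-90,0,-1,0,0,0,0,-90,0,-1,0,0,0,0,-90,0,-1])

```text
time_s: 13.8
tool_pos: [400.6, -190.4, 379.5]
ee_rot: [-0.089, 3.137, 0.0]
ft_force: [0.7, -0.1, 0.3]
finger_gap: 0.3
```

```bash
python3 - <<'E'
from h import *
for n in ("scene","top"):
    im=robot.read_camera(n)
    for c,ar,_ in yellow(im): w=bp(n,c,12); print(n,c.round(1),ar,w.round(1),T(w).round(1))
print(robot.observe()['tool_pos'],robot.observe()['time_s'])
a=cv2.imread("pics/top0.png"); b=im[:,:,::-1]
cr=lambda i:cv2.resize(i[110:270,100:500],(800,320),interpolation=cv2.INTER_CUBIC)[:300]
cv2.imwrite("pics/end.png",np.vstack([cr(a),cr(b)])[:600])
E
```

```text
scene [388.8 231.3] 90 [660.2 166.1] [-1.2 68.7]
scene [344.6 234. ] 92 [623.   30.9] [  0.3 -71.5]
scene [367.3 232.7] 91 [642.2 100.1] [-0.3  0.3]
top [238.8 157.9] 143 [657.3 166.6] [-4.2 68.4]
top [263.7 164.1] 139 [639.4 100.3] [-3.  -0.2]
top [289.8 170.8] 138 [620.3  31.1] [ -2.4 -72. ]
[ 400.74325521 -190.25404448  379.59012747] 13.9
```

View pics/end.png

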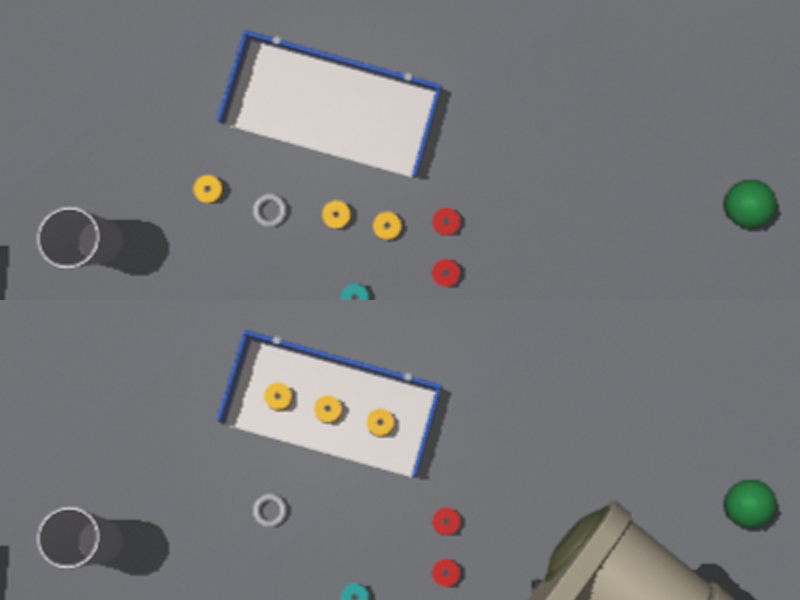

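The before/after picture shows all three sinkers flat in the middle of the tray. The ring (270,210), tumbler (68,238), ball (750,204) and look-alikes haven't moved, and the arm is clear. Handing in.

```bash
python3 -c "
from workcell import robot
print(robot.hand_in())"
```

```text
the job is handed in; nothing more can be done
None
```

All three yellow sinkers are in the tray. I pushed each one in with the closed fingers at about 0.1 m/s, then raised the arm clear and handed in at about 14 s of the 58 s allowed. `hand_in()` gives no verdict, so the result rests on my own last checks.

- **Sinkers:** the last check put their centres, in the tray frame, at about (-3, 69), (-2, 0) and (-1, -72) mm. That is well past the -44 mm limit, and the final top view shows all three lying flat.
- **Ring, tumbler and ball:** the before/after top views show no visible movement of these or of the red and turquoise look-alikes. I compared them by eye and did not measure the shift.
- **Disagreements:** the scene and top cameras differed by up to about 3 mm. The early wrist-camera readings were about 10 mm off because the arm was still settling, so I didn't use them. During two of the pushes the arm hid the disc from the top camera at times, so I relied on the scene camera alone.

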